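Right the fallen clip-top jar and clamp its lid

TASK

The clip-top jar of candied orange peel has been knocked over on the white cutting board. Stand it upright, wholly on the blue mat, and let go of it; then swing its wire bail over the lid until it snaps down on the catch side, leaving the jar standing on the mat. It is glass, so do not drop it, and do not knock over or shove anything else on the table.

Things in the scene. Friction and masses are not known exactly. Their poses are not given: they have to be found in the camera images.
- jar: Fallen clip-top jar: clear glass body 64 x 64 mm, 100 mm tall, orange contents, neck and round steel lid above. Origin: centre of the underside. z: from underside to lid (up when standing); y: the bail's pivot axis; x: the side where the bail clamps. Starts lying on its -y face (+y up, origin 32 mm above the board), lid pointing along world +x within 40 degrees.
- jar_mid (a point): Centre of mass of the jar, on its axis about 55 mm above the underside. The jar weighs about 0.75 kg; 60 to 100 N across two facing glass faces holds it, though gripped off its centre of mass it may swing some 0.3 rad in the grip. Standing, it tips if pushed sideways near the lid with more than about 1.5 N.
- jar_lid (a point): Centre of the flat top of the steel lid (radius 24 mm), on the jar's axis 118 mm above the underside. The lid is fixed to the jar. A small steel catch tongue sticks out of its edge at the jar's +x side, 41 mm from the axis.
- bail (a joint): Angle of the wire bail about the jar's y axis; pivot on the jar's axis, 104 mm above the underside. 0 = open, leaning 52 degrees to the jar's -x side; 0.9 = along the jar's z; 2.0 = clamped, leaning 63 degrees to +x over the catch. Over-centre spring: resists up to about 0.95, then flips by itself to 2.0. Needs under 1 N at the crossbar.
- bail_bar (a point): Middle of the bail's crossbar, a red sleeve 42 mm long and 8 mm thick, parallel to the jar's y axis and 44 mm from the pivot. The bail is a U of 4 mm steel wire, its legs at y = -27 and +27 mm. On the standing jar the bar's centre is 131 mm above the underside when open, 148 mm at the top of its swing, 124 mm when clamped. Between the legs there is free room above the lid.
- board: White cutting board, 300 x 280 x 12 mm, fixed to the table. Origin: centre of its underside (on the table); top 12 mm above it. The jar lies on it.
- mat: Blue square mat, 180 x 180 x 4 mm, fixed to the table. Origin: centre of its underside; top 4 mm above it. The jar belongs here. Nothing stands on it.
- jar2: Bystander: a second jar of the same kind with dark brown contents, already clamped and standing at the back of the table. Origin: centre of its underside; 128 mm tall.
- half0: Bystander: half an orange, cut face down, 72 mm wide and 33 mm high, on a near corner of the board. Origin: centre of its underside.
- half1: Bystander: the other half orange, same size, on the other near corner of the board. Origin: centre of its underside.
- bowl: Bystander: steel bowl, 120 mm wide and 50 mm high, at the back of the table. Origin: centre of its underside.
- syrup: Bystander: green glass bottle, 68 mm wide and 190 mm tall, standing at the back of the table. Origin: centre of its underside.
- spatula: Bystander: spatula with a black handle lying on the table at the right-hand side, about 280 mm long. Origin: near its middle, underneath.
Not all that is in view belongs to the job. Leave any yellow look-alike of the jar alone.

How it is judged:
By the outcome, as a careful person would: the job done as asked, in the order asked, and still so for the second after the job is handed in, with the robot touching nothing.
It also fails if it takes over 59 s, if anything falls off the work surface, if the arm or the gripper's body presses on something with over 40 N, if the wrist force passes 120 N, or if a joint passes its speed limit or range.

ROBOT

A 6-joint arm with a two-finger parallel gripper is mounted at the origin on the work surface. World frame = base frame: x ahead of the robot, y to its left, z up, the work surface at z = 0. Lengths are in m, angles in degrees, forces in N, time in s.
With the tool pointing down it reaches from about 0.4 to 0.825 m from the base axis. Payload 7 kg.
Tool frame: the origin (TCP) lies at the very end of the fingers, on their centre line; the grasp point (between the pads) lies 19 mm behind it; z points along the fingers, y is the line along which they close (so a half turn about z gives the same grasp; the last joint's range is limited). The gripper opens to 88 mm and grips with 3 to 60 N. Pads are 19 mm wide; open, the fingers measure 130 mm over their backs; the gripper's body (78 mm by 193 mm) begins 47 mm behind the grasp point.
Start: joints at [-49.727, 20.546, 0.682, 0, -70.136, -16.507], TCP at [0.272, -0.618, 0.227] pointing down, gripper open.
Joint ranges: [-176.03, 176.03], [-82.01, 121.73], [-58.28, 71.71], [-173.87, 95.51], [-174.79, -0.11], [-173.66, 173.66]. Speed limits (degrees/s): [136.94, 136.94, 172.46, 180, 180, 180].

INTERFACE

Orientations are given as [roll, pitch, yaw] about the fixed x, y, z axes, in that order (R = Rz(yaw) Ry(pitch) Rx(roll)).
In Python, from plant import r gives the robot as it stands. The module is installed in compiled form; this text tells all that it offers.
- The arm moves only by the tool jog_arm, never from a script. Its arguments are lists of equal length, an entry for each row: "travel": the shift along the tool's x, y, z each as a share of 50 cm, from -1 to 1, a list of three; "dr": the turn, a rotation vector about the tool's x, y, z each as a share of 360 degrees, from -1 to 1, a list of three; "claw": the opening, from 0 (shut) to 1 (fully open). A call has exactly 10 rows; each row is the pose to reach, as a shift and turn from the pose commanded when the call began, along the tool's axes at that moment, turning the shorter way round; what a row does not reach only later rows make up. A row lasts 1/8 s, in which the tool goes at most 62.5 mm and 10.7 degrees, less where a joint would pass 70% of its speed; a pose out of reach is approached as far as the arm can. A call with a number of a shift or a turn outside -1 to 1 is refused whole. A call with a gripper value outside its range is refused whole. The fingers move at their own pace and stop on an object; "newtons" is the grip in N (left out, the last holds). Time passes only in rows, so rows that repeat a pose let the fingers close, or fill a call up. It gives the time, the measured TCP pose, the force, the opening and the grip force at its end, in the units of the state.
- r.get_state(): the state, without advancing time (a new reading comes with each control period).
- r.capture(name): name is "scene" or "top" or "wrist"; returns a dict with "pixels" (420x560x3 uint8, red, green, blue), "range_z" (420x560 float32, m along the optical axis (not along the pixel's ray), 0 where there is no reading), "fx", "fy", "cx", "cy" (pixels), "position" and "attitude" of the camera in the world; the wrist camera has in their place "hand_eye" (4x4, takes a point from camera to tool coordinates, whose origin is the TCP and whose axes are the flange's). Camera axes: x right, y up, looking along -z (the intrinsics and any distortion apply to the point x, -y, -z); pixel columns grow to the right and rows downward; lengths in m; the calibration is good to about 2 mm. A picture is of the moment at which its call begins: read the wrist's pose just before it.
- r.close_job(): hands the job in; it is judged then, once.
Trained networks look in the newest picture that a camera, given by its name, has taken for a name from the list of things; names that differ only in an ending like _2 or _b are one class to them, and where a whole thing is asked for, a point or a joint stands for the part that bears it (a point fixed in the world has none). Each returns a list of dicts, best first, with "conf" (0 to 1); they miss things now and then, are a little off and sometimes report something else, mostly with a low value. They report only what shows in the picture. A call takes as long as a camera call. They do not tell look-alikes from the thing itself.
- r.boxes_of(name, camera): "extent" ([left, top, right, bottom] in pixels, round what is visible of it).
- r.regions_of(name, camera): "pixels" (420x560 bool, what is visible of it) and "extent" ([left, top, right, bottom] in pixels, round what is visible of it).
- r.tip_of(name, camera): "at" ([column, row] in pixels: a listed point, or the origin of a listed thing).
The state is a dict: "time_s": time; "joints": joint angles; "qd": joint speeds; "joint_torque": joint torques, N m; "tcp_pos": TCP position; "eef_rot": TCP orientation; "contact_force": force on the tool from outside, world axes, zero at the start; "moment": the same for the moment, N m; "gripper_width": finger opening in m; "gripper_force": force on a finger pad.
Only numpy, scipy, OpenCV 4.12 (cv2) and the standard library are available. Lean on these libraries where they do the work, as an engineer would, in place of code of your own. Each camera call takes 0.05 s, during which the arm holds its last target. There are 200 camera calls.

## Working session

There is one attempt and no reset: what is moved stays moved. The work goes in short steps, Python scripts to look and compute and a tool call to move; the robot and the scene stay as the last step left them, time stands still between calls to the robot, and variables do not carry over. Pictures are saved under pics/ and viewed, at most 10 in all, crops included, and the job is handed in when it is done.

Besides the shell and the picture viewer there is one more tool, called after "Request:" as name(argument=value, ...), one argument or row to a line, values as JSON. jog_arm: Moves the arm, as the interface text tells. Its arguments: {"type":"object","properties":{"travel":{"type":"array"},"dr":{"type":"array"},"claw":{"type":"array"},"newtons":{"type":"number"}},"required":["travel","dr","claw"]}

```bash
mkdir -p pics; cat > h.py <<'E'
import numpy as np, cv2
from scipy.spatial.transform import Rotation as R
from plant import r
np.set_printoptions(precision=4,suppress=True)
def cam(name):
    s=r.get_state(); c=r.capture(name)
    if name=='wrist':
        T=np.eye(4);T[:3,:3]=R.from_euler('xyz',s['eef_rot'],degrees=True).as_matrix();T[:3,3]=s['tcp_pos']
        c['T']=T@np.array(c['hand_eye'])
    return c
def save(c,f): cv2.imwrite('pics/'+f,cv2.cvtColor(c['pixels'],cv2.COLOR_RGB2BGR))
E
python3 - <<'E'
from h import *
s=r.get_state(); print(s)
for n in ('scene','top'):
    c=cam(n); save(c,n+'0.png'); print(n,{k:v for k,v in c.items() if k not in('pixels','range_z')})
    for k in ('jar','jar_lid','jar_mid','bail_bar','mat','board','jar2'):
        print(k,[(np.round(d['at']),round(d['conf'],2)) for d in r.tip_of(k,n)][:3])
E
```

```text
{'time_s': 0.0, 'joints': array([-49.726 ,  20.5909,   0.6318,  -0.021 , -70.1355, -16.5092]), 'qd': array([-0.0566,  0.0126,  0.0649,  0.1382, -0.0292, -0.0628]), 'joint_torque': array([ -0.0003, -58.2719,  29.3059,   6.9974,   0.0068,  -0.0002]), 'tcp_pos': array([ 0.2718, -0.6173,  0.2256]), 'eef_rot': array([ 179.9036,   -0.008 , -156.2423]), 'contact_force': array([-0.9102,  0.091 , -0.0132]), 'moment': array([-0.0022, -0.0588,  0.    ]), 'gripper_force': 0.0, 'gripper_width': 0.08728108361497779}
scene {'fx': 488.796279011278, 'fy': 488.796279011278, 'cx': 273.39950821400777, 'cy': 212.9321678129676, 'position': array([1.2223, 0.1549, 1.2639]), 'attitude': array([ 30.7688,  -0.8345, 111.2851])}
jar [(array([265., 134.]), 0.96), (array([254., 167.]), 0.93), (array([264., 298.]), 0.9)]
jar_lid [(array([258., 106.]), 0.93), (array([435., 174.]), 0.92), (array([254., 202.]), 0.78)]
jar_mid [(array([418., 180.]), 0.93), (array([256., 183.]), 0.81), (array([358., 180.]), 0.67)]
bail_bar [(array([241., 206.]), 0.61), (array([444., 183.]), 0.59), (array([260., 104.]), 0.48)]
mat [(arra
[... 226 characters left out ...]
620120845, 'cx': 284.7109272640001, 'cy': 214.00581477025688, 'position': array([ 0.4024, -0.0929,  1.0083]), 'attitude': array([  7.2614,   0.3487, -89.5173])}
jar [(array([142., 305.]), 0.87), (array([228., 295.]), 0.82), (array([345., 327.]), 0.68)]
jar_lid [(array([317., 213.]), 0.94), (array([109., 341.]), 0.8), (array([379., 368.]), 0.78)]
jar_mid [(array([356., 343.]), 0.9), (array([327., 240.]), 0.8), (array([133., 327.]), 0.62)]
bail_bar [(array([171., 282.]), 0.6), (array([328., 202.]), 0.57), (array([ 92., 335.]), 0.52)]
mat [(array([325., 202.]), 0.51)]
board [(array([336., 234.]), 0.97)]
jar2 [(array([142., 305.]), 0.87), (array([228., 295.]), 0.82), (array([345., 327.]), 0.68)]
```

View pics/scene0.png

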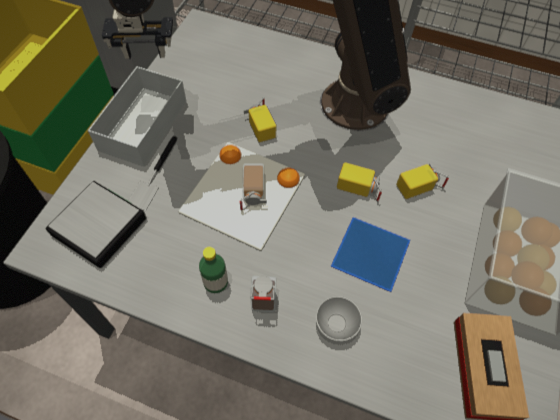

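View pics/top0.png

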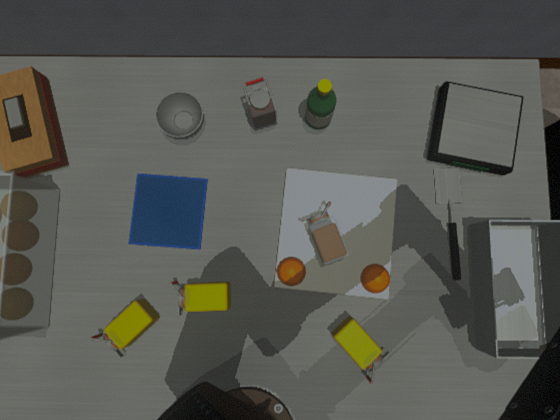

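The fallen jar lies at about (327,240) in the top view, with its lid towards (317,213) and the red bail bar at (328,202). The mat is at about (169,211). I'll get poses from the depth images.

```bash
cat >> h.py <<'E'
def cloud(c):
    z=c['range_z'];v,u=np.mgrid[:z.shape[0],:z.shape[1]]
    p=np.stack([(u-c['cx'])/c['fx']*z,-(v-c['cy'])/c['fy']*z,-z],-1)
    if 'T' in c: M,t=c['T'][:3,:3],c['T'][:3,3]
    else: M,t=R.from_euler('xyz',c['attitude'],degrees=True).as_matrix(),np.array(c['position'])
    return p@M.T+t
def mask(c,kind):
    h=cv2.cvtColor(c['pixels'],cv2.COLOR_RGB2HSV).astype(int);H,S,V=h[...,0],h[...,1],h[...,2]
    return {'blue':(H>100)&(H<125)&(S>120),'red':((H<6)|(H>174))&(S>130)&(V>60)}[kind]
E
python3 - <<'E'
from h import *
for n,box in (('top',(280,395,170,295)),('scene',(185,300,150,240))):
    c=cam(n);P=cloud(c)
    m=mask(c,'blue')&(abs(P[...,2])<.03)
    q=P[m];rect=cv2.minAreaRect(q[:,:2].astype(np.float32));print(n,'mat',rect,np.median(q[:,2]))
    z=np.zeros(m.shape,bool);z[box[2]:box[3],box[0]:box[1]]=1
    h=cv2.cvtColor(c['pixels'],cv2.COLOR_RGB2HSV)
    jar=z&(P[...,2]>.05)&(P[...,2]<.12)
    b=z&(P[...,2]>.002)&(P[...,2]<.02); print('board z',np.median(P[b][:,2]))
    q=P[jar];print('hi pts',len(q),q.min(0),q.max(0))
    top=jar&(P[...,2]>.068);q=P[top];print('top face',len(q),cv2.minAreaRect(q[:,:2].astype(np.float32)),np.median(q[:,2]))
    for k in ('jar','jar_lid','jar_mid','bail_bar'):
        for d in r.tip_of(k,n):
            u,v=np.round(d['at']).astype(int)
            if z[v,u]: print(k,d['conf'],P[v,u])
    rd=z&mask(c,'red')&(P[...,2]>.02);q=P[rd];print('red',len(q),q.mean(0) if len(q) else '')
    if n=='top':
        np.savetxt('hi.txt',q)
E
```

```text
top mat ((0.5373201370239258, 0.206956148147583), (0.17958472669124603, 0.1788768619298935), 86.04531860351562) 0.003933822212578875
board z 0.01168986482517631
hi pts 1383 [ 0.4069 -0.2324  0.0503] [ 0.5522 -0.1247  0.0804]
top face 1230 ((0.47684499621391296, -0.18238836526870728), (0.1344425231218338, 0.06600115448236465), 19.633087158203125) 0.07523386181808633
jar 0.83 [ 0.4139 -0.1975  0.0748]
jar 0.15 [ 0.3755 -0.3011  0.0462]
jar_lid 0.96 [ 0.5207 -0.1595  0.0653]
jar_mid 0.66 [ 0.4618 -0.1818  0.0742]
jar_mid 0.55 [ 0.5602 -0.1857  0.0116]
bail_bar 0.57 [ 0.5487 -0.1865  0.054 ]
red 0 
scene mat ((0.5367308855056763, 0.20699702203273773), (0.1774497926235199, 0.18094417452812195), 86.0875473022461) 0.0065733399019249905
board z 0.013431299096470006
hi pts 817 [ 0.3763 -0.3021  0.05  ] [ 0.5544 -0.0872  0.0858]
top face 660 ((0.4786989390850067, -0.1823456585407257), (0.1381213217973709, 0.0646204724907875), 18.985761642456055) 0.07816981622151142
jar 0.77 [ 0.4279 -0.192   0.0771]
jar_lid 0.56 [ 0.5243 -0.1624  0.046 ]
jar_mid 0.87 [ 0.4971 -0.1666  0.0799]
bail_bar 0.37 [ 0.5317 -0.1893  0.0128]
red 6 [ 0.5519 -0.1896  0.042 ]
```

```bash
cat >> h.py <<'E'
def goal(p,Rt,s=None):
    s=s or r.get_state();R0=R.from_euler('xyz',s['eef_rot'],degrees=True)
    print('travel',np.round(R0.inv().apply(np.array(p)-s['tcp_pos'])/.5,4),'dr',np.round((R0.inv()*Rt).as_rotvec(degrees=True)/360,4))
def log():
    s=r.get_state()
    with open('log.txt','a') as f: f.write(' '.join(map(str,[*s['joints'],*s['tcp_pos'],*s['eef_rot']]))+'\n')
    return s
def Rgrasp(phi,a): # tool orientation at grasp of lying jar with heading phi, tilt a
    return R.from_euler('xyz',[180,0,phi-180],degrees=True)*R.from_euler('y',a,degrees=True)
E
python3 - <<'E'
from h import *
log()
Rt=Rgrasp(19.5,25);print(Rt.as_matrix())
G=np.array([.4655,-.1864,.056]);zt=Rt.as_matrix()[:,2]
goal(G-.17*zt,Rt); print(G-.17*zt)
c=cam('top');P=cloud(c);m=np.zeros((420,560),bool);m[170:295,280:395]=1;m&=P[...,2]>.07
q=P[m][:,:2]
for ph in (18,19,20,21):
    e=np.array([np.cos(np.radians(ph)),np.sin(np.radians(ph))]);n=np.array([-e[1],e[0]])
    A=q@e;B=q@n;o=A.min();print(ph,o,[ (round(B[(A>o+x)&(A<o+x+.02)].min(),4),round(B[(A>o+x)&(A<o+x+.02)].max(),4)) for x in (0,.02,.04,.06,.08,.1)])
E
```

```text
[[-0.8543 -0.3338 -0.3984]
 [-0.3025  0.9426 -0.1411]
 [ 0.4226  0.     -0.9063]]
travel [-0.8451  0.6229  0.033 ] dr [-0.0026  0.0694  0.0117]
[ 0.5332 -0.1624  0.2101]
18 0.3294561484961495 [(np.float64(-0.3555), np.float64(-0.292)), (np.float64(-0.3539), np.float64(-0.2127)), (np.float64(-0.3533), np.float64(-0.2887)), (np.float64(-0.3519), np.float64(-0.2878)), (np.float64(-0.3505), np.float64(-0.2871)), (np.float64(-0.3457), np.float64(-0.312))]
19 0.3241171425829749 [(np.float64(-0.3614), np.float64(-0.2979)), (np.float64(-0.3602), np.float64(-0.2188)), (np.float64(-0.3599), np.float64(-0.2954)), (np.float64(-0.3587), np.float64(-0.2949)), (np.float64(-0.3578), np.float64(-0.2943)), (np.float64(-0.3509), np.float64(-0.3197))]
20 0.31867940744837625 [(np.float64(-0.3672), np.float64(-0.3037)), (np.float64(-0.3664), np.float64(-0.2249)), (np.float64(-0.3663), np.float64(-0.3028)), (np.float64(-0.3655), np.float64(-0.3018)), (np.float64(-0.365), np.float64(-0.3014)), (np.float64(-0.3562), np.float64(-0.3274))]
21 0.3131445994791521 [(np.float64(-0.3729), np.float64(-0.3094)), (np.float64(-0.3725), np.float64(-0.2309)), (np.float64(-0.3726), np.float64(-0.3093)), (np.float64(-0.3721), np.float64(-0.3086)), (np.float64(-0.372), np.float64(-0.3084)), (np.float64(-0.3586), np.float64(-0.3349))]
```

Request:
jog_arm(
  travel=[
    [-0.845, 0.623, 0.03],
    [-0.845, 0.623, 0.03],
    [-0.845, 0.623, 0.03],
    [-0.845, 0.623, 0.03],
    [-0.845, 0.623, 0.03],
    [-0.845, 0.623, 0.03],
    [-0.845, 0.623, 0.03],
    [-0.845, 0.623, 0.03],
    [-0.845, 0.623, 0.03],
    [-0.845, 0.623, 0.03],
  ],
  dr=[
    [0, 0.0694, 0.0077],
    [0, 0.0694, 0.0077],
    [0, 0.0694, 0.0077],
    [0, 0.0694, 0.0077],
    [0, 0.0694, 0.0077],
    [0, 0.0694, 0.0077],
    [0, 0.0694, 0.0077],
    [0, 0.0694, 0.0077],
    [0, 0.0694, 0.0077],
    [0, 0.0694, 0.0077],
  ],
  claw=[1, 1, 1, 1, 1, 1, 1, 1, 1, 1],
  newtons=60,
)

```text
time_s: 2.6
tcp_pos: [0.5341, -0.1609, 0.2111]
eef_rot: [-179.4, -25.0, -159.0]
contact_force: [0.3, -0.8, 0.7]
gripper_width: 0.0877
gripper_force: 0.0
```

```bash
python3 - <<'E'
from h import *
s=log();print(s['joints'],s['tcp_pos'],s['eef_rot'])
c=cam('wrist');save(c,'w1.png');P=cloud(c)
np.save('w1.npy',P)
print(c['hand_eye'])
m=(P[...,2]>.066)&(P[...,2]<.085)&(c['range_z']>0);q=P[m]
print(len(q),np.median(q[:,2]),cv2.minAreaRect(q[:,:2].astype(np.float32)))
for ph in (20,21,22):
    e=np.array([np.cos(np.radians(ph)),np.sin(np.radians(ph))]);n=np.array([-e[1],e[0]])
    A=q[:,:2]@e;B=q[:,:2]@n;o=A.min();print(ph,o,A.max(),[ (round(B[(A>o+x)&(A<o+x+.02)].min(),4),round(B[(A>o+x)&(A<o+x+.02)].max(),4)) for x in (0,.02,.04,.06,.08)])
E
```

```text
[  7.7348  23.6616  -3.8823   6.1839 -86.7461 -78.3228] [ 0.5341 -0.1609  0.2111] [-179.3541  -24.9899 -159.05  ]
[[ 0.0005  0.9627  0.2706  0.0738]
 [ 1.     -0.0003 -0.0009 -0.0009]
 [-0.0008  0.2706 -0.9627 -0.1588]
 [ 0.      0.      0.      1.    ]]
7212 0.0765787606191321 ((0.39904478192329407, -0.2491638958454132), (0.5918067097663879, 0.2863823175430298), 79.5316162109375)Traceback (most recent call last):
  File "<stdin>", line 10, in <module>
    return umr_minimum(a, axis, None, out, keepdims, initial, where)
ValueError: zero-size array to reduction operation minimum which has no identity
```

View pics/w1.png

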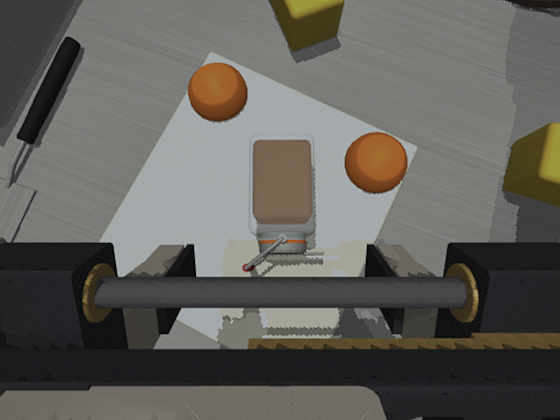

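```bash
python3 - <<'E'
from h import *
import itertools
P=np.load('w1.npy');P=P[:260,200:330];m=(P[...,2]>.066)&(P[...,2]<.085);q=P[m];q=q[(abs(q[:,0]-.48)<.09)&(abs(q[:,1]+.18)<.08)]
print(len(q),np.median(q[:,2]))
for ph in (20,21,22,23):
    e=np.array([np.cos(np.radians(ph)),np.sin(np.radians(ph))]);n=np.array([-e[1],e[0]])
    A=q[:,:2]@e;B=q[:,:2]@n;o=A.min();print(ph,o,A.max(),[ (round(float(B[(A>o+x)&(A<o+x+.02)].min()),4),round(float(B[(A>o+x)&(A<o+x+.02)].max()),4)) for x in (0,.02,.04,.06,.08)])
L=np.loadtxt('log.txt')
def E(ax,a): return R.from_euler(ax,a,degrees=True)
for s4,s6 in itertools.product((1,-1),(1,-1)):
    T=[]
    for l in L:
        W=E('z',l[0])*E('y',l[1])*E('y',-l[2])*E('x',s4*l[3])*E('y',-l[4])*E('x',s6*l[5])
        T.append(W.inv()*E('xyz',l[6:9][None])[0] if 0 else W.inv()*R.from_euler('xyz',l[9:12],degrees=True))
    print(s4,s6,(T[0].inv()*T[1]).magnitude()*57.3); print(T[0].as_matrix())
E
```

```text
7024 0.07661019576409109
20 0.32113923836308816 0.44445104385975726 [(-0.3692, -0.3057), (-0.3687, -0.3056), (-0.3679, -0.3045), (-0.3671, -0.3044), (-0.3675, -0.3033)]
21 0.31479751126522776 0.43808424122913164 [(-0.3749, -0.3114), (-0.3746, -0.3116), (-0.3742, -0.3108), (-0.3738, -0.3111), (-0.3746, -0.3104)]
22 0.30835989379592404 0.4316428679714256 [(-0.3804, -0.3169), (-0.3804, -0.3173), (-0.3804, -0.317), (-0.3803, -0.3176), (-0.3815, -0.3173)]
23 0.30182834691582067 0.4250980946265731 [(-0.3861, -0.3224), (-0.3864, -0.323), (-0.3866, -0.3232), (-0.387, -0.324), (-0.3883, -0.3242)]
1 1 123.29276980386197
[[ 0.     -0.      1.    ]
 [-0.8385  0.5449  0.    ]
 [-0.5449 -0.8385  0.    ]]
1 -1 12.369533479386707
[[ 0. -0.  1.]
 [-1.  0.  0.]
 [-0. -1. -0.]]
-1 1 123.6368330632541
[[-0.     -0.      1.    ]
 [-0.8385  0.5449  0.    ]
 [-0.5449 -0.8385 -0.    ]]
-1 -1 4.183674689436624e-14
[[ 0. -0.  1.]
 [-1.  0.  0.]
 [-0. -1. -0.]]
```

```bash
cat > kin.py <<'E'
from h import *
from scipy.optimize import least_squares
def E(ax,a): return R.from_euler(ax,a,degrees=True)
T0=R.from_matrix([[0,0,1],[-1,0,0],[0,-1,0]])
def chain(q):
    A=E('z',q[0]);B=A*E('y',q[1]);C=B*E('y',-q[2]);D=C*E('x',-q[3])*E('y',-q[4]);return A,B,C,D
def cols(q):
    A,B,C,D=chain(q); return np.stack([[0,0,1],B.apply([0,0,1]),C.apply([1,0,0]),D.apply([1,0,0]),D.apply([0,1,0])],1)
def fit():
    L=np.loadtxt('log.txt');M=np.vstack([cols(l[:6]) for l in L]);b=L[:,6:9].ravel()
    x,res,rk,sv=np.linalg.lstsq(M,b,rcond=None);return x,M@x-b,sv
X=None
def fk(q):
    return cols(q)@X, chain(q)[3]*E('x',-q[5])*T0
def pts(q): # elbow, wrist centre(on forearm axis), j6 base
    c=cols(q)*X; s=np.cumsum(c,1).T; return s
lo=np.array([-176,-82,-58.2,-173.8,-174.7,-173.6]);hi=np.array([176,121.7,71.7,95.5,-.2,173.6])
def ik(p,Rt,q0):
    def f(q):
        P,Q=fk(q);return np.r_[(P-p)*10,(Q.inv()*Rt).as_rotvec()]
    s=least_squares(f,np.clip(q0,lo+.1,hi-.1),bounds=(lo,hi));return s.x,np.abs(s.fun).max()
E
python3 - <<'E'
import kin;from kin import *
x,res,sv=fit();print(x,res,sv)
E
```

```text
[ 0.1988  0.6016  0.4636  0.378  -0.1918] [ 0. -0. -0.  0. -0. -0.] [2.4354 1.4245 1.4084 0.2361 0.0214]
```

```bash
python3 - <<'E'
import kin;from kin import *
kin.X=fit()[0]
s=r.get_state();q0=s['joints'];print(pts(q0))
ph=21.5
J0=R.from_matrix(np.array([[-np.sin(np.radians(ph)),0,np.cos(np.radians(ph))],[np.cos(np.radians(ph)),0,np.sin(np.radians(ph))],[0,1,0]]))
rng=np.random.default_rng(0)
for a in (25,):
  Rg=Rgrasp(ph,a);rel=J0.inv()*Rg
  G=np.array([0,.012,.055]);tcp=G+.019*rel.apply([0,0,1])
  print('rel',rel.as_matrix(),tcp)
  for psi in range(0,360,30):
    Jr=E('z',psi);p=np.array([.537,.207,.006])+Jr.apply(tcp);Rt=Jr*rel
    sols=[]
    for k in range(12):
        q,e=ik(p,Rt,q0 if k==0 else rng.uniform(lo,hi))
        if e<1e-3 and not any(np.abs(q-t).max()<1 for t in sols):
            sols.append(q)
    hd=np.degrees(np.arctan2(*(Rt.as_matrix()[:2,2][::-1])))
    for q in sols:
        w=pts(q);C5=w[2];C6=w[2]+(w[4]-w[3]);print(psi,'heading',round(hd),q.round(0),'el',w[1].round(2),'J5',C5.round(2),'J6',C6.round(2))
E
```

```text
[[ 0.      0.      0.1988]
 [ 0.2389  0.032   0.75  ]
 [ 0.6463  0.0866  0.5355]
 [ 0.4985  0.0257  0.1929]
 [ 0.5333 -0.162   0.2113]]
rel [[ 0.      1.      0.    ]
 [ 0.4226  0.     -0.9063]
 [-0.9063  0.     -0.4226]] [ 0.     -0.0052  0.047 ]
0 heading -90 [ 58.  50. -14.  29. -88. 104.] el [0.24 0.39 0.59] J5 [0.35 0.56 0.17] J6 [0.54 0.54 0.21]
30 heading -60 [ 64.  41. -41.  53. -69.  97.] el [0.17 0.36 0.65] J5 [0.2  0.41 0.19] J6 [0.37 0.5  0.21]
120 heading 30 [ -21.   38.  -53. -130.  -65.   90.] el [ 0.34 -0.13  0.67] J5 [ 0.34 -0.13  0.21] J6 [0.24 0.04 0.21]
150 heading 60 [-14.  32. -29. -91. -60.  57.] el [ 0.31 -0.07  0.71] J5 [ 0.53 -0.13  0.31] J6 [ 0.37 -0.09  0.21]
180 heading 90 [ -6.  38. -10. -68. -76.  46.] el [ 0.37 -0.04  0.68] J5 [ 0.68 -0.07  0.33] J6 [ 0.54 -0.13  0.21]
210 heading 120 [  2.  46.   8. -54. -94.  45.] el [0.43 0.02 0.62] J5 [0.8  0.03 0.33] J6 [ 0.71 -0.09  0.21]
240 heading 150 [  13.   53.   23.  -41. -111.   51.] el [0.47 0.11 0.56] J5 [0.86 0.19 0.32] J6 [0.83 0.04 0.21]
270 heading 180 [  24.   59.   30.  -26. -121.   65.] el [0.47 0.21 0.51] J5 [0.84 0.38 0.29] J6 [0.87 0.21 0.21]
300 heading -150 [  36.   60.   25.   -7. -120.   84.] el [0.42 0.31 0.5 ] J5 [0.73 0.54 0.23] J6 [0.83 0.38 0.21]
330 heading -120 [  48.   57.    9.   11. -107.   99.] el [0.34 0.37 0.53] J5 [0.55 0.6  0.19] J6 [0.71 0.5  0.21]
```

```bash
python3 - <<'E'
import kin;from kin import *
kin.X=fit()[0]
Rt=Rgrasp(21.5,25);zt=Rt.as_matrix()[:,2];G=np.array([.4675,-.1866,.056])
goal(G+.019*zt,Rt)
E
```

```text
travel [-0.0039  0.0051  0.3789] dr [-0.0011 -0.     -0.0016]
```

Request:
jog_arm(
  travel=[
    [-0.004, 0.005, 0.08],
    [-0.004, 0.005, 0.16],
    [-0.004, 0.005, 0.21],
    [-0.004, 0.005, 0.25],
    [-0.004, 0.005, 0.28],
    [-0.004, 0.005, 0.31],
    [-0.004, 0.005, 0.34],
    [-0.004, 0.005, 0.36],
    [-0.004, 0.005, 0.379],
    [-0.004, 0.005, 0.379],
  ],
  dr=[
    [0, 0, -0.0013],
    [0, 0, -0.0013],
    [0, 0, -0.0013],
    [0, 0, -0.0013],
    [0, 0, -0.0013],
    [0, 0, -0.0013],
    [0, 0, -0.0013],
    [0, 0, -0.0013],
    [0, 0, -0.0013],
    [0, 0, -0.0013],
  ],
  claw=[1, 1, 1, 1, 1, 1, 1, 1, 1, 1],
)

```text
time_s: 3.9
tcp_pos: [0.4594, -0.1899, 0.0384]
eef_rot: [-179.6, -25.0, -158.7]
contact_force: [-0.2, 0.4, -0.4]
gripper_width: 0.0872
gripper_force: 0.0
```

Request:
jog_arm(
  travel=[
    [0, 0, 0],
    [0, 0, 0],
    [0, 0, 0],
    [0, 0, 0],
    [0, 0, 0],
    [0, 0, 0],
    [0, 0, 0],
    [0, 0, 0],
    [0, 0, 0],
    [0, 0, 0],
  ],
  dr=[
    [0, 0, 0],
    [0, 0, 0],
    [0, 0, 0],
    [0, 0, 0],
    [0, 0, 0],
    [0, 0, 0],
    [0, 0, 0],
    [0, 0, 0],
    [0, 0, 0],
    [0, 0, 0],
  ],
  claw=[0.9, 0.8, 0.75, 0.7, 0.65, 0.6, 0.5, 0.5, 0.5, 0.5],
  newtons=60,
)

```text
time_s: 5.15
tcp_pos: [0.4601, -0.1897, 0.0391]
eef_rot: [-179.6, -25.0, -158.7]
contact_force: [0.6, 3.9, 5.7]
gripper_width: 0.0637
gripper_force: 60.0
```

```bash
cat >> kin.py <<'E'
from scipy.spatial.transform import Slerp
def path(s,p,Rt,q,n=25):
    R0=R.from_euler('xyz',s[1],degrees=True) if not isinstance(s[1],R) else s[1]
    sl=Slerp([0,1],R.concatenate([R0,Rt]));out=[]
    for t in np.linspace(0,1,n+1)[1:]:
        q,e=ik(s[0]+(p-s[0])*t,sl(t),q);out.append(np.r_[q,e])
    return np.array(out)
def jarrel(ph=21.5,a=25,G=(0,.012,.055)):
    c,s=np.cos(np.radians(ph)),np.sin(np.radians(ph))
    J0=R.from_matrix([[-s,0,c],[c,0,s],[0,1,0]]);rel=J0.inv()*Rgrasp(ph,a)
    return rel,np.array(G)+.019*rel.apply([0,0,1])
E
python3 - <<'E'
import kin;from kin import *
s=log();x,res,sv=fit();print(x,np.abs(res).max());kin.X=x
rel,tcp=jarrel()
p0=s['tcp_pos'];R0=R.from_euler('xyz',s['eef_rot'],degrees=True)
p1=p0+[0,0,.17]
q1=path((p0,R0),p1,R0,s['joints'],6)
print(q1[-1].round(3))
for psi in (160,180,200):
    Jr=E('z',psi);Rt=Jr*rel;p2=np.array([.537,.207,.064])+Jr.apply(tcp)
    w=path((p1,R0),p2,Rt,q1[-1,:6],16)
    print(psi,'angle',(R0.inv()*Rt).magnitude()*57.3,'err',w[:,6].max());print(w[:,:6].round(0))
E
```

```text
[ 0.1988  0.6016  0.4636  0.378  -0.1918] 4.440892098500626e-16
[  5.864  17.674 -13.505   6.934 -82.929 -76.77    0.   ]
160 angle 99.83494624403741 err 2.147797772966697e-10
[[  7.  15. -15.   4. -79. -74.]
 [  7.  13. -16.   1. -76. -71.]
 [  8.  11. -17.  -2. -72. -67.]
 [  8.  10. -18.  -6. -68. -63.]
 [  8.   8. -19. -10. -64. -58.]
 [  8.   7. -20. -14. -61. -53.]
 [  7.   6. -21. -19. -58. -47.]
 [  6.   6. -22. -25. -55. -39.]
 [  5.   6. -22. -31. -53. -31.]
 [  3.   7. -22. -38. -52. -21.]
 [  1.   9. -22. -46. -52. -11.]
 [ -2.  11. -22. -54. -53.   0.]
 [ -5.  14. -22. -61. -55.  11.]
 [ -7.  17. -22. -68. -58.  23.]
 [ -9.  21. -22. -74. -61.  33.]
 [-10.  26. -22. -79. -65.  43.]]
180 angle 108.63791635461826 err 5.522882151609565e-10
[[  6.  16. -14.   4. -80. -72.]
 [  7.  14. -15.   0. -77. -68.]
 [  7.  13. -15.  -3. -74. -62.]
 [  7.  11. -16.  -7. -72. -57.]
 [  6.  11. -16. -12. -69. -50.]
 [  5.  10. -16. -16. -67. -43.]
 [  4.  10. -16. -22. -66. -36.]
 [  3.  11. -16. -27. -65. -28.]
 [  1.  12. -15. -33. -64. -19.]
 [ -0.  13. -15. -39. -65. -10.]
 [ -2.  15. -14. -44. -66.  -1.]
 [ -3.  18. -14. -50. -67.   8.]
 [ -5.  21. -13. -55. -69.  16.]
 [ -6.  24. -12. -59. -72.  25.]
 [ -6.  28. -11. -64. -75.  33.]
 [ -6.  32. -10. -67. -78.  40.]]
200 angle 119.34677592071247 err 6.810912944743563e-11
[[  6.  16. -14.   4. -81. -71.]
 [  6.  15. -13.  -0. -79. -65.]
 [  6.  14. -13.  -4. -77. -58.]
 [  6.  14. -13.  -8. -75. -51.]
 [  5.  14. -12. -13. -74. -44.]
 [  4.  14. -12. -18. -74. -36.]
 [  3.  15. -11. -22. -74. -28.]
 [  2.  16. -10. -27. -74. -20.]
 [  1.  18.  -9. -32. -75. -11.]
 [ -0.  20.  -8. -37. -76.  -3.]
 [ -1.  22.  -7. -41. -78.   5.]
 [ -2.  25.  -5. -45. -80.  13.]
 [ -2.  28.  -4. -49. -82.  20.]
 [ -2.  31.  -2. -52. -85.  27.]
 [ -2.  34.   0. -55. -88.  34.]
 [ -1.  38.   3. -58. -91.  40.]]
```

Request:
jog_arm(
  travel=[
    [0.007, 0, -0.015],
    [0.018, 0, -0.038],
    [0.035, 0, -0.075],
    [0.052, 0, -0.112],
    [0.07, 0, -0.15],
    [0.088, 0, -0.188],
    [0.105, 0, -0.225],
    [0.122, 0, -0.262],
    [0.136, 0, -0.292],
    [0.144, 0, -0.308],
  ],
  dr=[
    [0, 0, 0],
    [0, 0, 0],
    [0, 0, 0],
    [0, 0, 0],
    [0, 0, 0],
    [0, 0, 0],
    [0, 0, 0],
    [0, 0, 0],
    [0, 0, 0],
    [0, 0, 0],
  ],
  claw=[0.5, 0.5, 0.5, 0.5, 0.5, 0.5, 0.5, 0.5, 0.5, 0.5],
)

```text
time_s: 6.4
tcp_pos: [0.4593, -0.1888, 0.2098]
eef_rot: [-179.6, -24.9, -158.7]
contact_force: [-0.1, 0.4, -8.7]
gripper_width: 0.0638
gripper_force: 60.0
```

```bash
python3 - <<'E'
import kin;from kin import *
s=log();print(s['gripper_width'],s['gripper_force'],s['contact_force'],s['tcp_pos'],s['eef_rot'])
rel,tcp=jarrel();Jr=E('z',180);goal(np.array([.537,.207,.064])+Jr.apply(tcp),Jr*rel)
E
```

```text
0.06377630989402923 59.957197308540344 [-0.1366  0.3657 -8.7074] [ 0.4593 -0.1888  0.2098] [-179.5584  -24.9206 -158.6938]
travel [-0.4789  0.6907 -0.01  ] dr [-0.0727 -0.2175 -0.1961]
```

Request:
jog_arm(
  travel=[
    [-0.0096, 0.0138, 0],
    [-0.0287, 0.0414, 0],
    [-0.0575, 0.0829, -0.001],
    [-0.0862, 0.1243, -0.002],
    [-0.1149, 0.1658, -0.002],
    [-0.1437, 0.2072, -0.003],
    [-0.1724, 0.2487, -0.004],
    [-0.2011, 0.2901, -0.004],
    [-0.2251, 0.3246, -0.005],
    [-0.2395, 0.3454, -0.005],
  ],
  dr=[
    [-0.0015, -0.0044, -0.0039],
    [-0.0044, -0.0131, -0.0118],
    [-0.0087, -0.0261, -0.0235],
    [-0.0131, -0.0392, -0.0353],
    [-0.0174, -0.0522, -0.0471],
    [-0.0218, -0.0653, -0.0588],
    [-0.0262, -0.0783, -0.0706],
    [-0.0305, -0.0914, -0.0824],
    [-0.0342, -0.1022, -0.0922],
    [-0.0364, -0.1088, -0.0981],
  ],
  claw=[0.5, 0.5, 0.5, 0.5, 0.5, 0.5, 0.5, 0.5, 0.5, 0.5],
)

```text
time_s: 7.65
tcp_pos: [0.4967, 0.0122, 0.1583]
eef_rot: [164.6, 19.3, -129.4]
contact_force: [-0.6, 0.1, -9.0]
gripper_width: 0.0634
gripper_force: 60.0
```

```bash
python3 - <<'E'
import kin;from kin import *
s=log();print(s['gripper_width'],s['gripper_force'],s['tcp_pos'],s['eef_rot'])
rel,tcp=jarrel();Jr=E('z',180);goal(np.array([.537,.207,.064])+Jr.apply(tcp),Jr*rel)
E
```

```text
0.0633800686781842 59.959977865219116 [0.4967 0.0122 0.1583] [ 164.6299   19.3354 -129.3794]
travel [-0.3087  0.1294  0.252 ] dr [-0.0357 -0.1086 -0.0979]
```

Request:
jog_arm(
  travel=[
    [-0.0154, 0.0065, 0.0126],
    [-0.0463, 0.0194, 0.0378],
    [-0.0864, 0.0362, 0.0706],
    [-0.1266, 0.0531, 0.1033],
    [-0.1667, 0.0699, 0.1361],
    [-0.2068, 0.0867, 0.1688],
    [-0.247, 0.1035, 0.2016],
    [-0.2809, 0.1178, 0.2293],
    [-0.3025, 0.1268, 0.247],
    [-0.3087, 0.1294, 0.252],
  ],
  dr=[
    [-0.0018, -0.0054, -0.0049],
    [-0.0054, -0.0163, -0.0147],
    [-0.01, -0.0304, -0.0274],
    [-0.0146, -0.0445, -0.0401],
    [-0.0193, -0.0586, -0.0529],
    [-0.0239, -0.0728, -0.0656],
    [-0.0286, -0.0869, -0.0783],
    [-0.0325, -0.0988, -0.0891],
    [-0.035, -0.1064, -0.0959],
    [-0.0357, -0.1086, -0.0979],
  ],
  claw=[0.5, 0.5, 0.5, 0.5, 0.5, 0.5, 0.5, 0.5, 0.5, 0.5],
)

```text
time_s: 8.9
tcp_pos: [0.5382, 0.2112, 0.1094]
eef_rot: [179.8, 64.8, -90.3]
contact_force: [-0.5, 0.2, -10.1]
gripper_width: 0.0636
gripper_force: 60.0
```

```bash
python3 - <<'E'
import kin;from kin import *
s=log();print(s['gripper_width'],s['gripper_force'],s['tcp_pos'],s['eef_rot'],s['joints'],s['contact_force'])
rel,tcp=jarrel();Jr=E('z',180);goal(np.array([.537,.207,.064])+Jr.apply(tcp),Jr*rel)
c=cam('scene');im=cv2.cvtColor(c['pixels'],cv2.COLOR_RGB2BGR)[170:310,290:450];cv2.imwrite('pics/up.png',cv2.resize(im,None,fx=4,fy=4))
c2=cam('top');P=cloud(c);P2=cloud(c2)
np.savez('up.npz',a=P,b=P2)
# orange contents points, lid points
for p,c0 in((P,c),(P2,c2)):
    h=cv2.cvtColor(c0['pixels'],cv2.COLOR_RGB2HSV)
    m=(abs(p[...,0]-.537)<.07)&(abs(p[...,1]-.207)<.07)&(p[...,2]>.165)&(p[...,2]<.25)
    q=p[m];print(len(q),q.mean(0) if len(q) else '')
    m=(abs(p[...,0]-.537)<.07)&(abs(p[...,1]-.207)<.07)&(p[...,2]>.178)&(p[...,2]<.188)
    q=p[m]
    if len(q)>10: print('lid',len(q),q.mean(0),np.linalg.lstsq(np.c_[q[:,:2],np.ones(len(q))],q[:,2],rcond=None)[0])
E
```

```text
0.06359779090462184 59.96809422969818 [0.5382 0.2112 0.1094] [179.7896  64.806  -90.2903] [ -5.9264  31.8954  -9.5361 -67.092  -77.7419  40.1522] [ -0.503    0.1652 -10.1104]
travel [-0.0037  0.0025  0.0005] dr [-0.0001 -0.0005 -0.0003]
761 [0.5412 0.1821 0.1804]
lid 418 [0.5351 0.1876 0.1825] [-0.0025  0.0161  0.1808]
1253 [0.5376 0.1801 0.1791]
lid 655 [0.5325 0.1914 0.1809] [-0.0002  0.01    0.1791]
```

View pics/up.png

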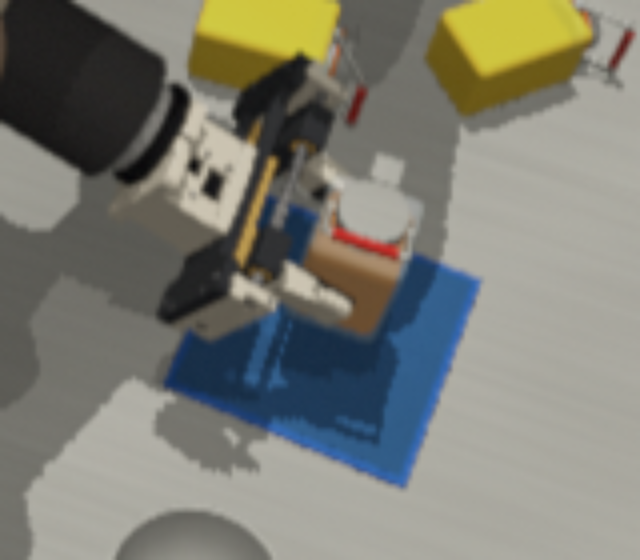

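Request:
jog_arm(
  travel=[
    [0.006, 0.002, 0.003],
    [0.018, 0.002, 0.0085],
    [0.033, 0.002, 0.0155],
    [0.048, 0.002, 0.0225],
    [0.063, 0.002, 0.0295],
    [0.076, 0.002, 0.0355],
    [0.087, 0.002, 0.0405],
    [0.095, 0.002, 0.044],
    [0.1, 0.002, 0.0465],
    [0.1015, 0.002, 0.0473],
  ],
  dr=[
    [0, -0.0005, 0],
    [0, -0.0005, 0],
    [0, -0.0005, 0],
    [0, -0.0005, 0],
    [0, -0.0005, 0],
    [0, -0.0005, 0],
    [0, -0.0005, 0],
    [0, -0.0005, 0],
    [0, -0.0005, 0],
    [0, -0.0005, 0],
  ],
  claw=[0.5, 0.5, 0.5, 0.5, 0.5, 0.5, 0.5, 0.5, 0.5, 0.5],
)

```text
time_s: 10.25
tcp_pos: [0.5379, 0.2115, 0.0557]
eef_rot: [-179.9, 65.1, -90.0]
contact_force: [-0.4, -1.1, -8.4]
gripper_width: 0.0636
gripper_force: 60.0
```

```bash
python3 - <<'E'
import kin;from kin import *
s=log();print(s['tcp_pos'],s['eef_rot'],s['contact_force'],s['moment'])
c2=cam('top');p=cloud(c2)
m=(abs(p[...,0]-.537)<.035)&(abs(p[...,1]-.215)<.03)&(p[...,2]>.115)&(p[...,2]<.132)
q=p[m];print(len(q),q.mean(0),q.min(0),q.max(0),np.linalg.lstsq(np.c_[q[:,:2],np.ones(len(q))],q[:,2],rcond=None)[0])
E
```

```text
[0.5379 0.2115 0.0557] [-179.8846   65.0833  -90.0383] [-0.3966 -1.0844 -8.3936] [-5.9621  0.0721  0.0475]
429 [0.5333 0.207  0.1261] [0.5032 0.185  0.116 ] [0.5602 0.2354 0.1318] [-0.017   0.0093  0.1332]
```

Request:
jog_arm(
  travel=[
    [0.0018, 0, 0.0008],
    [0.0027, 0, 0.0013],
    [0.0036, 0, 0.0017],
    [0.0045, 0, 0.0021],
    [0.0054, 0, 0.0025],
    [0.0063, 0, 0.003],
    [0.0068, 0, 0.0032],
    [0.0073, 0, 0.0034],
    [0.0073, 0, 0.0034],
    [0.0073, 0, 0.0034],
  ],
  dr=[
    [0, 0, 0],
    [0, 0, 0],
    [0, 0, 0],
    [0, 0, 0],
    [0, 0, 0],
    [0, 0, 0],
    [0, 0, 0],
    [0, 0, 0],
    [0, 0, 0],
    [0, 0, 0],
  ],
  claw=[0.5, 0.5, 0.5, 0.5, 0.5, 0.5, 0.5, 0.5, 0.5, 0.5],
)

```text
time_s: 11.55
tcp_pos: [0.5379, 0.2115, 0.0518]
eef_rot: [-179.9, 65.1, -90.0]
contact_force: [-0.1, -0.4, -8.2]
gripper_width: 0.0636
gripper_force: 60.0
```

Request:
jog_arm(
  travel=[
    [0.0005, 0, 0.0002],
    [0.001, 0, 0.0005],
    [0.0014, 0, 0.0006],
    [0.0018, 0, 0.0008],
    [0.0022, 0, 0.001],
    [0.0026, 0, 0.0012],
    [0.0027, 0, 0.0013],
    [0.0027, 0, 0.0013],
    [0.0027, 0, 0.0013],
    [0.0027, 0, 0.0013],
  ],
  dr=[
    [0, 0, 0],
    [0, 0, 0],
    [0, 0, 0],
    [0, 0, 0],
    [0, 0, 0],
    [0, 0, 0],
    [0, 0, 0],
    [0, 0, 0],
    [0, 0, 0],
    [0, 0, 0],
  ],
  claw=[0.5, 0.5, 0.5, 0.5, 0.5, 0.5, 0.5, 0.5, 0.5, 0.5],
)

```text
time_s: 12.8
tcp_pos: [0.5379, 0.2115, 0.051]
eef_rot: [-179.8, 65.1, -90.0]
contact_force: [-0.9, -5.4, 4.6]
gripper_width: 0.0636
gripper_force: 60.0
```

Request:
jog_arm(
  travel=[
    [-0.0007, 0, -0.0003],
    [-0.0007, 0, -0.0003],
    [-0.0007, 0, -0.0003],
    [-0.0007, 0, -0.0003],
    [-0.0007, 0, -0.0003],
    [-0.0007, 0, -0.0003],
    [-0.0007, 0, -0.0003],
    [-0.0007, 0, -0.0003],
    [-0.0007, 0, -0.0003],
    [-0.0007, 0, -0.0003],
  ],
  dr=[
    [0, 0, 0],
    [0, 0, 0],
    [0, 0, 0],
    [0, 0, 0],
    [0, 0, 0],
    [0, 0, 0],
    [0, 0, 0],
    [0, 0, 0],
    [0, 0, 0],
    [0, 0, 0],
  ],
  claw=[0.72, 0.73, 0.75, 0.78, 0.82, 0.86, 0.9, 0.95, 1, 1],
)

```text
time_s: 14.05
tcp_pos: [0.5379, 0.2115, 0.0507]
eef_rot: [-179.9, 65.1, -90.0]
contact_force: [0.5, -0.0, 0.3]
gripper_width: 0.0871
gripper_force: 0.0
```

```bash
python3 - <<'E'
import kin;from kin import *
s=log();print(s['tcp_pos'],s['contact_force'],s['gripper_width'])
c2=cam('top');p=cloud(c2)
m=(abs(p[...,0]-.537)<.035)&(abs(p[...,1]-.215)<.03)&(p[...,2]>.112)&(p[...,2]<.128)
q=p[m];print(len(q),q.mean(0),np.linalg.lstsq(np.c_[q[:,:2],np.ones(len(q))],q[:,2],rcond=None)[0])
# retreat plan then tool-down pre-push pose
kin.X=fit()[0]
p0=s['tcp_pos'];R0=R.from_euler('xyz',s['eef_rot'],degrees=True)
p1=p0-.2*R0.as_matrix()[:,2];w=path((p0,R0),p1,R0,s['joints'],6);print(p1,w.round(1)[-1])
for yaw in (-180,-90,0,90,180):
    Rt=E('xyz',[180,0,yaw]);p2=np.array([.64,.207,.18]);v=path((p1,R0),p2,Rt,w[-1,:6],14)
    print(yaw,(R0.inv()*Rt).magnitude()*57.3,v[-1].round(1))
E
```

```text
[0.5379 0.2115 0.0507] [ 0.487  -0.0432  0.3254] 0.0870977881401664
416 [0.5336 0.2071 0.1216] [-0.0155 -0.0076  0.1315]
[0.5374 0.0301 0.1349] [-20.8  33.7  -2.4 -58.1 -90.6  41.    0. ]
-180 106.74057887174364 [  34.5   22.    -3.3   -0.   -64.7 -124.5    0. ]
-90 65.08685922726512 [ 34.5  22.   -3.3   0.  -64.7 -34.5   0. ]
0 106.91202109125426 [ 34.5  22.   -3.3   0.  -64.7  55.5   0. ]
90 179.91592350196782 [  22.    20.8    0.   -21.8  -63.2 -173.6    0.4]
180 106.74057887174364 [  34.5   22.    -3.3    0.   -64.7 -124.5    0. ]
```

Request:
jog_arm(
  travel=[
    [0, 0, -0.02],
    [0, 0, -0.06],
    [0, 0, -0.11],
    [0, 0, -0.17],
    [0, 0, -0.23],
    [0, 0, -0.29],
    [-0.05, 0, -0.34],
    [-0.1, 0, -0.38],
    [-0.16, 0, -0.42],
    [-0.2, 0, -0.45],
  ],
  dr=[
    [0, 0, 0],
    [0, 0, 0],
    [0, 0, 0],
    [0, 0, 0],
    [0, 0, 0],
    [0, 0, 0],
    [0, 0, 0],
    [0, 0, 0],
    [0, 0, 0],
    [0, 0, 0],
  ],
  claw=[1, 1, 1, 1, 1, 1, 0.6, 0.3, 0, 0],
  newtons=10,
)

```text
time_s: 15.35
tcp_pos: [0.5372, 0.0475, 0.2386]
eef_rot: [-179.6, 65.0, -89.9]
contact_force: [-0.6, -0.3, 0.1]
gripper_width: 0.0533
gripper_force: 0.0
```

```bash
python3 - <<'E'
import kin;from kin import *
s=log();print(s['tcp_pos'],s['contact_force'],s['gripper_width'])
kin.X=fit()[0]
p0=s['tcp_pos'];R0=R.from_euler('xyz',s['eef_rot'],degrees=True)
p2=np.array([.65,.207,.26]);Rt=E('xyz',[180,0,-90]);goal(p2,Rt);v=path((p0,R0),p2,Rt,s['joints'],14);print(v[::4].round(0))
for n in('top','scene'):
    c=cam(n);p=cloud(c)
    m=(abs(p[...,0]-.537)<.07)&(abs(p[...,1]-.207)<.05)&(p[...,2]>.1)&(p[...,2]<.16)
    q=p[m];f=m&(p[...,2]>.118)&(p[...,2]<.126)&(abs(p[...,0]-.53)<.03);print(n,len(q),'lid',p[f].mean(0),p[f].min(0),p[f].max(0))
    rd=m&mask(c,'red');q=p[rd];print('red',len(q),q.mean(0),q.min(0),q.max(0)); 
    h=(abs(p[...,0]-.537)<.07)&(abs(p[...,1]-.207)<.05)&(p[...,2]>.02)
    print('all',p[h].min(0),p[h].max(0)); 
    for k in('jar_lid','bail_bar'):
        for d in r.tip_of(k,n):
            u,w=np.round(d['at']).astype(int)
            if h[w,u]: print(k,d['conf'],p[w,u])
    if n=='scene':
        im=cv2.cvtColor(c['pixels'],cv2.COLOR_RGB2BGR)[170:310,290:450];cv2.imwrite('pics/st.png',cv2.resize(im,None,fx=4,fy=4,interpolation=cv2.INTER_CUBIC))
E
```

```text
[0.5372 0.0475 0.2386] [-0.6132 -0.3142  0.0692] 0.05333007228524995
travel [-0.1736 -0.2245  0.272 ] dr [-0.0007  0.1805 -0.0003]
[[-16.  23.  -0. -57. -92.  28.   0.]
 [ -1.  16.   1. -43. -79.  11.   0.]
 [ 17.  14.   1. -23. -71. -10.   0.]
 [ 31.  18.   3.  -4. -73. -30.   0.]]
top 857 lid [0.5333 0.2058 0.1218] [0.5015 0.1782 0.118 ] [0.5586 0.2347 0.126 ]
red 45 [0.571  0.2043 0.1388] [0.568  0.1856 0.1356] [0.5731 0.2261 0.1432]
all [0.4971 0.1736 0.0203] [0.5735 0.2376 0.1432]
jar_lid 0.69 [0.5401 0.2061 0.1208]
bail_bar 0.6 [0.573  0.2113 0.1367]
scene 539 lid [0.5342 0.2057 0.1234] [0.5014 0.1776 0.118 ] [0.5581 0.2337 0.126 ]
red 40 [0.5729 0.2061 0.1406] [0.5674 0.186  0.1346] [0.5766 0.227  0.1458]
all [0.495  0.174  0.0202] [0.5766 0.2381 0.1461]
jar_lid 0.62 [0.5383 0.2048 0.1236]
jar_lid 0.16 [0.5678 0.2014 0.069 ]
bail_bar 0.48 [0.5751 0.2062 0.1388]
```

View pics/st.png

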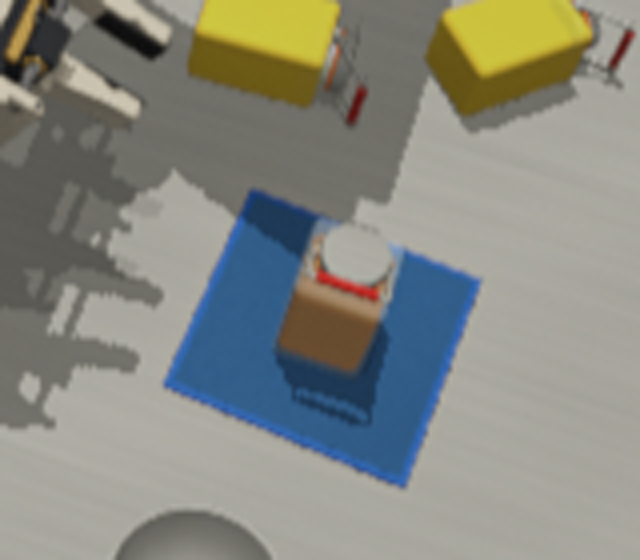

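Request:
jog_arm(
  travel=[
    [-0.0174, -0.0225, 0.0272],
    [-0.0347, -0.0449, 0.0544],
    [-0.0521, -0.0674, 0.0816],
    [-0.0694, -0.0898, 0.1088],
    [-0.0868, -0.1123, 0.136],
    [-0.1042, -0.1347, 0.1632],
    [-0.1215, -0.1572, 0.1904],
    [-0.1389, -0.1796, 0.2176],
    [-0.1562, -0.2021, 0.2448],
    [-0.1736, -0.2245, 0.272],
  ],
  dr=[
    [0, 0.018, 0],
    [0, 0.036, 0],
    [0, 0.054, 0],
    [0, 0.072, 0],
    [0, 0.09, 0],
    [0, 0.108, 0],
    [0, 0.126, 0],
    [0, 0.144, 0],
    [0, 0.162, 0],
    [0, 0.1805, 0],
  ],
  claw=[0, 0, 0, 0, 0, 0, 0, 0, 0, 0],
)

```text
time_s: 16.9
tcp_pos: [0.6501, 0.2096, 0.2571]
eef_rot: [-180.0, -0.2, -90.1]
contact_force: [0.3, -0.7, -0.8]
gripper_width: 0.0004
gripper_force: 0.0
```

```bash
python3 - <<'E'
import kin;from kin import *
s=log();print(s['tcp_pos'],s['eef_rot'],s['contact_force'],s['gripper_width'])
goal([.64,.206,.128],E('xyz',[180,0,-90]))
for n in('top','scene'):
    c=cam(n);p=cloud(c)
    m=(abs(p[...,0]-.65)<.1)&(abs(p[...,1]-.207)<.1)&(p[...,2]>.24)&(p[...,2]<.3);q=p[m];print(n,len(q),q.min(0),q.max(0))
    m=m&(p[...,2]<.285);q=p[m];print(n,len(q),q.min(0) if len(q) else'',q.max(0) if len(q) else '')
E
```

```text
[0.6501 0.2096 0.2571] [-179.9823   -0.1725  -90.1336] [ 0.2551 -0.7145 -0.7932] 0.00037702786975151673
travel [0.0066 0.0202 0.2583] dr [-0.     -0.0005 -0.0004]
top 7 [0.6325 0.1986 0.2618] [0.6335 0.2184 0.2648]
top 7 [0.6325 0.1986 0.2618] [0.6335 0.2184 0.2648]Traceback (most recent call last):
  File "<stdin>", line 6, in <module>
    return umr_minimum(a, axis, None, out, keepdims, initial, where)
ValueError: zero-size array to reduction operation minimum which has no identity
```

Request:
jog_arm(
  travel=[
    [0.0066, 0.02, 0.03],
    [0.0066, 0.02, 0.065],
    [0.0066, 0.02, 0.1],
    [0.0066, 0.02, 0.135],
    [0.0066, 0.02, 0.17],
    [0.0066, 0.02, 0.2],
    [0.0066, 0.02, 0.23],
    [0.0066, 0.02, 0.25],
    [0.0066, 0.02, 0.258],
    [0.0066, 0.02, 0.258],
  ],
  dr=[
    [0, 0, 0],
    [0, 0, 0],
    [0, 0, 0],
    [0, 0, 0],
    [0, 0, 0],
    [0, 0, 0],
    [0, 0, 0],
    [0, 0, 0],
    [0, 0, 0],
    [0, 0, 0],
  ],
  claw=[0, 0, 0, 0, 0, 0, 0, 0, 0, 0],
)

```text
time_s: 18.25
tcp_pos: [0.6402, 0.2062, 0.1287]
eef_rot: [-179.9, 0.1, -90.1]
contact_force: [0.2, 0.2, 1.1]
gripper_width: 0.0008
gripper_force: 0.0
```

Request:
jog_arm(
  travel=[
    [0, 0.02, 0],
    [0, 0.045, 0],
    [0, 0.065, 0],
    [0, 0.078, 0],
    [0, 0.084, 0],
    [0, 0.09, 0],
    [0, 0.096, 0],
    [0, 0.102, 0],
    [0, 0.108, 0],
    [0, 0.114, 0],
  ],
  dr=[
    [0, 0, 0],
    [0, 0, 0],
    [0, 0, 0],
    [0, 0, 0],
    [0, 0, 0],
    [0, 0, 0],
    [0, 0, 0],
    [0, 0, 0],
    [0, 0, 0],
    [0, 0, 0],
  ],
  claw=[0, 0, 0, 0, 0, 0, 0, 0, 0, 0],
)

```text
time_s: 19.5
tcp_pos: [0.5833, 0.2065, 0.1289]
eef_rot: [-179.9, 0.1, -90.1]
contact_force: [2.7, -0.4, 2.4]
gripper_width: 0.001
gripper_force: 1.4
```

```bash
cat > chk.py <<'E'
from h import *
s=r.get_state();print(s['tcp_pos'],s['contact_force'])
for n in ('scene','top'):
    c=cam(n);p=cloud(c)
    m=(abs(p[...,0]-.537)<.07)&(abs(p[...,1]-.207)<.05)&(p[...,2]>.1)&(p[...,2]<.17)&mask(c,'red');q=p[m];print('red',len(q),q.mean(0) if len(q) else '')
    f=(abs(p[...,0]-.53)<.045)&(abs(p[...,1]-.207)<.05)&(p[...,2]>.117)&(p[...,2]<.126);q=p[f];print('lid',len(q),q.mean(0),q.min(0),q.max(0))
    if n=='scene': im=cv2.cvtColor(c['pixels'],cv2.COLOR_RGB2BGR)[170:310,290:450];cv2.imwrite('pics/chk.png',cv2.resize(im,None,fx=4,fy=4,interpolation=cv2.INTER_CUBIC))
E
python3 chk.py
```

```text
[0.5833 0.2065 0.1289] [ 2.6571 -0.4391  2.4441]
red 0 chk.py:6: RuntimeWarning: Mean of empty slice.
  f=(abs(p[...,0]-.53)<.045)&(abs(p[...,1]-.207)<.05)&(p[...,2]>.117)&(p[...,2]<.126);q=p[f];print('lid',len(q),q.mean(0),q.min(0),q.max(0))
  ret = um.true_divide(
Traceback (most recent call last):
  File "chk.py", line 6, in <module>
    f=(abs(p[...,0]-.53)<.045)&(abs(p[...,1]-.207)<.05)&(p[...,2]>.117)&(p[...,2]<.126);q=p[f];print('lid',len(q),q.mean(0),q.min(0),q.max(0))
                                                                                                                            ~~~~~^^^
ValueError: zero-size array to reduction operation minimum which has no identity
```

```bash
python3 - <<'E'
from h import *
print(np.mean([r.get_state()['contact_force'] for _ in range(5)],0))
c=cam('top');p=cloud(c);b=(p[...,2]>.02)&(abs(p[...,0]-.53)<.1)&(abs(p[...,1]-.207)<.08)&(p[...,2]<.16);v,u=np.where(b);print(len(v),u.min() if len(u) else 0,u.max() if len(u) else 0)
a=cv2.cvtColor(c['pixels'],cv2.COLOR_RGB2BGR)[120:260,110:250];a=cv2.resize(a,(400,400),interpolation=cv2.INTER_CUBIC)
w=cam('wrist');w=cv2.resize(cv2.cvtColor(w['pixels'],cv2.COLOR_RGB2BGR),(400,300));w=np.vstack([w,np.zeros((100,400,3),np.uint8)])
cv2.imwrite('pics/push1.png',np.hstack([a,w]))
E
```

```text
[ 2.2321 -0.9278  1.8106]
794 138 179
```

View pics/push1.png

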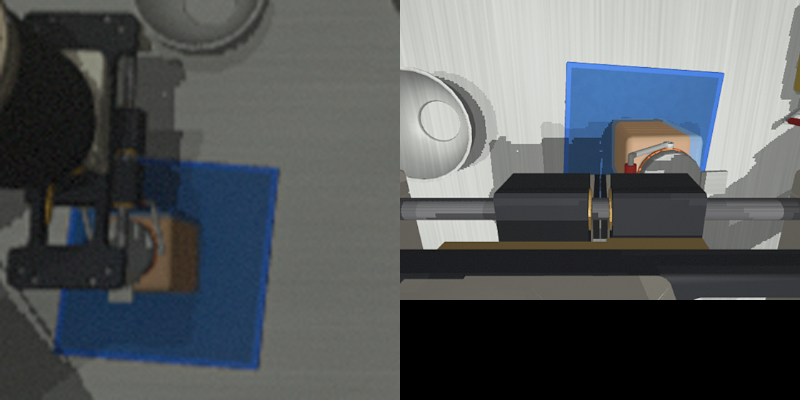

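```bash
python3 - <<'E'
from h import *
c=cam('wrist');p=cloud(c)
m=mask(c,'red')&(abs(p[...,0]-.55)<.08)&(abs(p[...,1]-.207)<.06);q=p[m];print(len(q),q.mean(0),q.min(0),q.max(0))
b=(p[...,2]>.05)&(p[...,2]<.09)&(abs(p[...,0]-.53)<.07)&(abs(p[...,1]-.19)<.05);q=p[b]
for z in (.05,.06,.07,.08): t=q[(q[:,2]>z)&(q[:,2]<z+.01)]; print(z,len(t),t.min(0) if len(t) else '',t.max(0) if len(t) else '')
l=(p[...,2]>.1)&(p[...,2]<.13)&(abs(p[...,0]-.52)<.05)&(abs(p[...,1]-.2)<.04);q=p[l];print('lid',len(q),q.mean(0),q.min(0),q.max(0)); 
t=q[q[:,2]>.117]; print(len(t),np.linalg.lstsq(np.c_[t[:,:2],np.ones(len(t))],t[:,2],rcond=None)[0])
E
```

```text
197 [0.5632 0.1867 0.1435] [0.5593 0.1844 0.1364] [0.5669 0.19   0.1456]
0.05 333 [0.5081 0.1735 0.05  ] [0.5671 0.2265 0.06  ]
0.06 365 [0.5047 0.1735 0.06  ] [0.5663 0.2218 0.07  ]
0.07 413 [0.5053 0.1734 0.07  ] [0.5657 0.2181 0.08  ]
0.08 450 [0.5024 0.1734 0.0801] [0.565  0.2144 0.09  ]
lid 6572 [0.5264 0.1889 0.1162] [0.4879 0.1732 0.1   ] [0.5636 0.2149 0.13  ]
3590 [0.0235 0.0653 0.0991]
```

Request:
jog_arm(
  travel=[
    [0, 0, -0.003],
    [0, 0, -0.005],
    [0, 0.005, -0.01],
    [0, 0.011, -0.014],
    [0, 0.017, -0.0174],
    [0, 0.023, -0.0204],
    [0, 0.029, -0.0226],
    [0, 0.035, -0.0244],
    [0, 0.04, -0.0254],
    [0, 0.044, -0.0262],
  ],
  dr=[
    [0, 0, 0],
    [0, 0, 0],
    [0, 0, 0],
    [0, 0, 0],
    [0, 0, 0],
    [0, 0, 0],
    [0, 0, 0],
    [0, 0, 0],
    [0, 0, 0],
    [0, 0, 0],
  ],
  claw=[0, 0, 0, 0, 0, 0, 0, 0, 0, 0],
)

```text
time_s: 20.95
tcp_pos: [0.5608, 0.2063, 0.1417]
eef_rot: [-180.0, 0.1, -90.1]
contact_force: [0.4, -0.9, -0.8]
gripper_width: 0.0003
gripper_force: 0.0
```

```bash
cat > w.py <<'E'
from h import *
s=r.get_state();print(s['tcp_pos'],np.mean([r.get_state()['contact_force'] for _ in range(5)],0))
c=cam('wrist');p=cloud(c)
m=mask(c,'red')&(abs(p[...,0]-.53)<.08)&(abs(p[...,1]-.207)<.06);q=p[m];print('red',len(q),q.mean(0) if len(q) else '')
l=(p[...,2]>.117)&(p[...,2]<.127)&(abs(p[...,0]-.52)<.05)&(abs(p[...,1]-.2)<.04);t=p[l];print('lid',len(t),t.mean(0))
E
python3 w.py
```

```text
[0.5608 0.2063 0.1417] [ 0.4377 -0.867  -0.807 ]
red 196 [0.541  0.1867 0.1559]
lid 2453 [0.5343 0.1943 0.1229]
```

Request:
jog_arm(
  travel=[
    [0, 0.003, -0.0005],
    [0, 0.006, -0.0005],
    [0, 0.009, -0.0005],
    [0, 0.012, -0.0005],
    [0, 0.015, -0.0005],
    [0, 0.018, -0.0005],
    [0, 0.021, -0.0005],
    [0, 0.024, -0.0005],
    [0, 0.024, -0.0005],
    [0, 0.024, -0.0005],
  ],
  dr=[
    [0, 0, 0],
    [0, 0, 0],
    [0, 0, 0],
    [0, 0, 0],
    [0, 0, 0],
    [0, 0, 0],
    [0, 0, 0],
    [0, 0, 0],
    [0, 0, 0],
    [0, 0, 0],
  ],
  claw=[0, 0, 0, 0, 0, 0, 0, 0, 0, 0],
)

```text
time_s: 22.25
tcp_pos: [0.5491, 0.2064, 0.1419]
eef_rot: [-180.0, 0.1, -90.1]
contact_force: [-0.0, 0.4, -0.1]
gripper_width: 0.0007
gripper_force: 0.0
```

```bash
python3 w.py
```

```text
[0.5491 0.2064 0.1419] [-0.0228  0.4052 -0.0714]
red 391 [0.4995 0.1915 0.1321]
lid 3142 [0.5338 0.1932 0.1227]
```

Request:
jog_arm(
  travel=[
    [0, 0, -0.02],
    [0, 0, -0.06],
    [0, 0, -0.1],
    [0, 0, -0.15],
    [0, 0, -0.2],
    [0, -0.06, -0.25],
    [0, -0.12, -0.3],
    [0.1, -0.16, -0.32],
    [0.2, -0.18, -0.32],
    [0.3, -0.18, -0.32],
  ],
  dr=[
    [0, 0, 0],
    [0, 0, 0],
    [0, 0, 0],
    [0, 0, 0],
    [0, 0, 0],
    [0, 0, 0],
    [0, 0, 0],
    [0, 0, 0],
    [0, 0, 0],
    [0, 0, 0],
  ],
  claw=[0, 0, 0, 0, 0, 0, 0, 0, 0, 0],
)

```text
time_s: 23.55
tcp_pos: [0.6391, 0.0544, 0.3021]
eef_rot: [-179.9, 0.1, -90.1]
contact_force: [1.3, 0.2, -0.1]
gripper_width: 0.0009
gripper_force: 0.0
```

```bash
python3 - <<'E'
from h import *
print(r.get_state()['tcp_pos'],r.get_state()['time_s'])
for n in ('scene','top'):
    c=cam(n);p=cloud(c)
    m=(abs(p[...,0]-.53)<.08)&(abs(p[...,1]-.207)<.06)&(p[...,2]>.1)&mask(c,'red');q=p[m];print('red',len(q),q.mean(0) if len(q) else '')
    f=(abs(p[...,0]-.54)<.02)&(abs(p[...,1]-.207)<.02)&(p[...,2]>.115)&(p[...,2]<.13);q=p[f];print('lid',len(q),q.mean(0) if len(q) else '')
    save(c,n+'_end.png')
E
```

```text
[0.6391 0.0544 0.3021] 23.55
red 35 [0.499  0.2051 0.1327]
lid 199 [0.5408 0.2065 0.1241]
red 45 [0.4979 0.2033 0.1297]
lid 286 [0.5386 0.2064 0.1218]
```

View pics/scene_end.png

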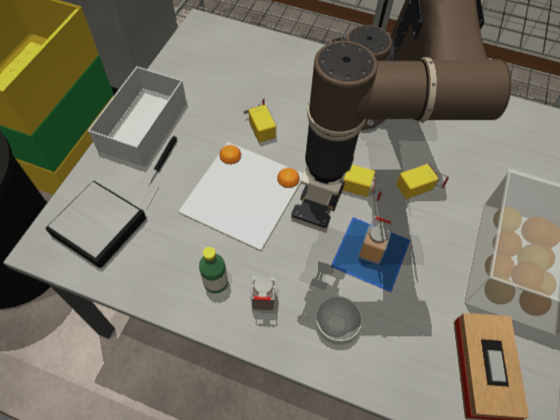

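The jar stands on the mat at about (373,245), with its red bar clamped on the catch side at (377,220). Everything else is where it was, and the arm is clear.

```bash
python3 -c "
from plant import r
print(r.close_job())"
```

```text
the job is handed in; nothing more can be done
None
```

The jar is standing upright on the blue mat with its bail snapped down on the catch side, nothing else looks disturbed in the final picture, and the job was handed in at about 24 s with the arm clear; no verdict came back.

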